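# Show the lid over its box

## Robot

A 6-joint arm with a two-finger parallel gripper is mounted at the origin on the work surface. World frame = base frame: x ahead of the robot, y to its left, z up, the work surface at z = 0. Lengths are in m, angles in rad, forces in N, time in s.
With the tool pointing down it reaches from about 0.35 to 0.8 m from the base axis. Payload 7.3 kg.
Tool frame: the origin (TCP) lies between the finger pads; the fingertips stand 25 mm ahead of it and the grasp point (between the pads) lies 6 mm ahead of it (r.tip_extent is the distance from the TCP to the fingertips, in m); z points along the fingers, y is the line along which they close (so a half turn about z gives the same grasp; the last joint's range is limited). The gripper opens to 85 mm and grips with 20 to 120 N. Pads are 22 mm wide; open, the fingers measure 114 mm over their backs; the gripper's body (76 mm by 85 mm) begins 54 mm behind the grasp point. The pads swing forward as they close: fully open they stand 13 mm farther back than shut.
Start: joints at [-1.479, 0.342, 1.524, -0, 1.275, -0.146], TCP at [0.124, -0.51, 0.256] pointing down, gripper open.
Joint ranges: [-2.53, 2.53], [-0.77, 2.02], [0.04, 2.7], [-1, 4.14], [0.28, 2.66], [-3.11, 3.11]. Speed limits (rad/s): [2.57, 2.57, 3.14, 3.14, 3.14, 3.14].

## Interface

Orientations are given as a unit quaternion [x, y, z, w].
In Python, from workcell import r, command_gripper, optics gives the robot as it stands. The module is installed in compiled form; this text tells all that it offers. Calls block until the motion is done:
- r.reach(position, orientation): joint-space move of the TCP to a pose.
- r.move_straight(position, orientation=None, speed=0.15, max_force=None): straight line of the TCP; orientation=None keeps the orientation; speed is the mean speed in m/s. With max_force (N) it stops when the force on the tool has changed by that much, and returns True; else False.
- r.movej(angles): joint-space move.
- command_gripper(opening, force=None): finger opening in m; force is the grip in N (None keeps the last); returns when the fingers have stopped.
- r.hold(seconds).
- r.solve_ik(position, orientation): joint angles nearest the present ones, or None.
- r.read_state(): the state.
- optics.get_image(name): name is "side" or "top" or "wrist"; returns (picture, depth): 420x560x3 uint8, red, green, blue; 420x560 float32, m along the optical axis (not along the pixel's ray), 0 where there is no reading.
- optics.camera_model(name): a dict with "K" (3x3 intrinsics, pixels), "k1" (the pictures are not rectified: a ray, as slopes to the right and down, at radius r is drawn at 1 + k1 r^2 times it, then the intrinsics apply), "R" (3x3) and "t" (3): a world point X has camera coordinates R X + t; the wrist camera has in their place "tool_from_camera" (4x4, takes a point from camera to tool coordinates, whose origin is the TCP and whose axes are the flange's). Camera axes: x right, y down, z forward; pixel columns grow to the right and rows downward; lengths in m; the calibration is good to about 2 mm. A picture is of the moment at which its call begins: read the wrist's pose just before it. camera_model takes no time and is no camera call.
A pose or a line that the arm cannot do raises r.PlanningError and nothing moves.
- r.finish_job(): hands the job in; it is judged then, once.
The state is a dict: "time_s": time; "joint_positions": joint angles; "dq": joint speeds; "tau": joint torques, N m; "eef_pos": TCP position; "eef_rot": TCP orientation; "contact_force": force on the tool from outside, world axes, zero at the start; "torque": the same for the moment, N m; "grip_width": finger opening in m; "grip_force": force on a finger pad.
Only numpy, scipy, OpenCV 4.12 (cv2) and the standard library are available. Lean on these libraries where they do the work, as an engineer would, in place of code of your own. Each camera call takes 0.05 s, during which the arm holds its last target. There are 200 camera calls.

## Task

A bracelet has been left straddling the handle of the wooden lid: hang it over the bracelet rail, legs down, and let go of it. Then carry the lid by its handle over the rail and cups to the larger open wooden box, and finish still holding it there: level, centred and turned to match the box, with about a centimetre of air between lid and rim, not touching. Do not push or knock over either box or the cups.

Things in the scene. Friction and masses are not known exactly. Their poses are not given: they have to be found in the camera images.
- cuff_center (a point): the loose bracelet: rigid brass cuff, an upside-down U 58 mm wide (y), 24 mm along the wrist (x), 58 mm tall; band 4 mm thick, inner crown 54 mm above the feet. Straight legs up to 30 mm, then a half-round crown. This point: midway between the legs, 29 mm above the feet; z up. At the start it stands on the lid, straddling its handle (handle along x); grip it across both legs (58 mm).
- lid_grip (a point): the wooden lid: flat plate 136 (x) x 96 (y) x 14 mm, bar handle in the middle of its top, 44 mm long (x), 14 mm thick (y), 36 mm high above the plate. This point: in the handle on the lid's centre, 36 mm above the lid's underside (22 mm above the plate's top); x along the long side, z up. 0.15 to 0.4 kg. It lies flat on the table left or right of the rail.
- box_rim (a point): the larger open wooden box that the lid belongs to: 130 (x) x 90 (y) mm outside, 75 mm tall, walls 7 mm, loose, 0.7 kg. This point: centre of its mouth at rim height; x along its long side, z up. It stands on the other side of the rail from the lid.
- rail_mid (a point): the bracelet rail: level round wooden bar 16 mm thick, 240 mm long, between two posts (at x = -120, +120 mm; 152 mm tall) fixed to the table. This point: middle of the bar, on its axis, 130 mm above the table; x along the bar. A like copper cuff is fixed on it at x = +88 mm; the rest of the bar is free. The loose cuff, once hung, has its centre 17 mm below the bar's axis.
- cup_a: bystander: plain terracotta cup, 58 mm wide, 80 mm tall, on the left (+y) side of the bracelet rail; origin at the centre of its underside
- cup_b: bystander: a second such cup on the same side of the rail
- cup_c: bystander: a third such cup, on the other side of the rail
- small_box: bystander: a smaller open wooden box, 85 x 65 mm, 50 mm tall, at the far edge; the lid does not belong to it; origin at the centre of its underside
Not all that is in view belongs to the job. Leave any red look-alike of the part that bears lid_grip alone.

How it is judged:
On the way:
1. the bracelet hangs over the bar of the rail, legs down, let go (x of cuff_center in the frame of rail_mid between -0.1 and 0.065 m and y of cuff_center in the frame of rail_mid between -0.018 and 0.018 m and z of cuff_center in the frame of rail_mid between -0.026 and -0.008 m and angle between cuff_center's own z axis and vertical below 0.5 rad and contact force between the fingers and cuff below 0.05 N and contact force between cuff and rail above 0.1 N), for 0.3 s.
At the end, for the whole second after the job is handed in: The bracelet hangs on the bar, a leg either side, not held. The lid is held still above the larger box: centres within 12 mm, long sides within 8 degrees, level within 7 degrees, 3 to 26 mm of air between its underside and the rim, not touching it (all of step 1 and horizontal distance between lid_grip and box_rim below 0.012 m and z of lid_grip in the frame of box_rim between 0.039 and 0.062 m and angle between the x axis of lid_grip and the x axis of box_rim, either way round below 0.14 rad and angle between lid_grip's own z axis and vertical below 0.12 rad and contact force between lid and box below 0.03 N and contact force between the fingers and lid above 1 N and linear speed of lid below 0.02 m/s); the arm keeps its last pose, push and grip.
It fails at once if the box is pushed (over 30 mm) or tipped (distance of box_rim from where it was at the start of the episode above 0.03 m or angle between box_rim's own z axis and vertical above 0.3 rad).
It fails at once if a cup is pushed (over 40 mm) or knocked over (distance of any of cup_a, cup_b, cup_c from where it was at the start of the episode above 0.04 m or angle between any of cup_a, cup_b, cup_c's own z axis and vertical above 0.5 rad).
It fails at once if the small box is pushed (over 40 mm) or knocked over (distance of small_box from where it was at the start of the episode above 0.04 m or angle between small_box's own z axis and vertical above 0.5 rad).
It also fails if it takes over 69 s, if anything falls off the work surface, if the arm or the gripper's body presses on something with over 40 N, if the wrist force passes 120 N, or if a joint passes its speed limit or range.

## Working session

There is one attempt and no reset: what is moved stays moved. The work goes in short steps, each a Python script; the robot and the scene stay as the last script left them, time stands still between calls to the robot, and variables do not carry over. Pictures are saved under pics/ and viewed, at most 10 in all, crops included, and the job is handed in when it is done.

```bash
mkdir -p pics
cat > h.py <<'E'
import numpy as np, cv2
from workcell import r, command_gripper, optics
from scipy.spatial.transform import Rotation as Rn
def cloud(name):
    s=r.read_state(); img,d=optics.get_image(name); m=optics.camera_model(name)
    K=np.array(m["K"],float); h,w=d.shape; u,v=np.meshgrid(np.arange(w),np.arange(h))
    p=np.stack([u,v],-1).reshape(-1,1,2).astype(np.float64)
    n=cv2.undistortPoints(p,K,np.array([m["k1"],0,0,0],float)).reshape(h,w,2)
    X=np.dstack([n[...,0]*d,n[...,1]*d,d])
    if name=="wrist":
        T=np.array(m["tool_from_camera"]); X=X@T[:3,:3].T+T[:3,3]
        W=X@Rn.from_quat(s["eef_rot"]).as_matrix().T+np.array(s["eef_pos"])
    else: W=(X-np.array(m["t"]))@np.array(m["R"])
    W[d==0]=np.nan
    return img,d,W
def q(yaw): # tool down, tool y axis at angle yaw in world
    y=np.array([np.cos(yaw),np.sin(yaw),0]); z=np.array([0,0,-1.]); x=np.cross(y,z)
    return Rn.from_matrix(np.stack([x,y,z],1)).as_quat()
E
python3 - <<'E'
from h import *
print(r.read_state()["eef_rot"],r.tip_extent)
out=[]
for n in ("top","side"):
    i,d,W=cloud(n); np.savez(f"{n}.npz",i=i,d=d,W=W); cv2.imwrite(f"pics/{n}.png",cv2.cvtColor(i,cv2.COLOR_RGB2BGR))
    m=optics.camera_model(n); print(n,-np.array(m["R"]).T@m["t"],(d==0).mean())
E
```

```text
[ 9.92940160e-01  1.18613683e-01  3.91923285e-05 -7.94297160e-04] 0.025
top [0.31172149 0.08740085 1.59436991] 0.003945578231292517
side [0.16740224 0.8854476  0.68631254] 0.0041156462585034016
```

View pics/top.png

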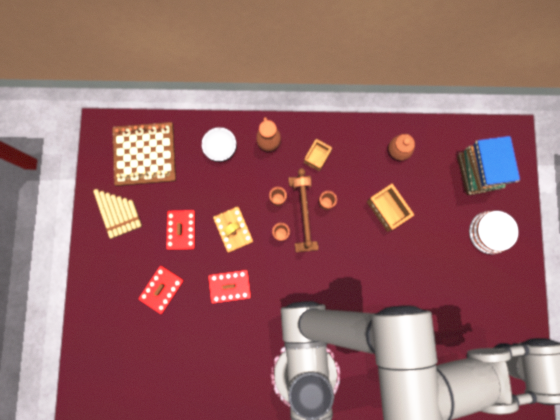

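View pics/side.png

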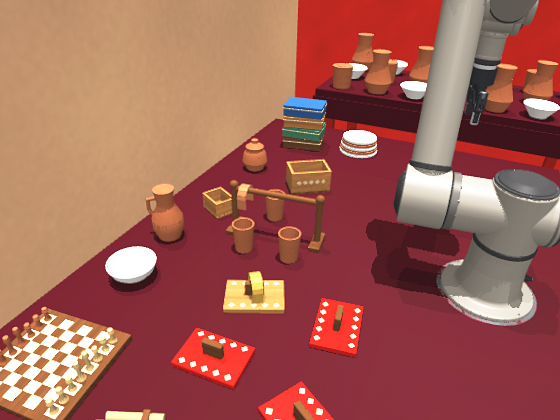

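Top view: the tan wooden lid carrying the brass cuff is at (232,228). The candidates for the lid are this one and the red dotted plates at (181,229), (229,286) and (161,290). Only the plain wooden one bears the cuff, so it fits. The rail runs from (300,180) to (307,247), with the copper cuff at its far end. The large box is at (391,206), the small box at (318,153), and the cups at (278,195), (281,232) and (328,200).

Run:
```python
from h import *
T=np.load("top.npz"); i,W=T["i"],T["W"]; 
def sel(W,u0,u1,v0,v1,z0,z1):
    s=W[v0:v1,u0:u1].reshape(-1,3); return s[(s[:,2]>z0)&(s[:,2]<z1)]
def rect(s): 
    r_=cv2.minAreaRect((s[:,:2]*1000).astype(np.float32)); return np.round(r_[0],1),np.round(r_[1],1),round(r_[2],1),len(s),np.round(np.percentile(s[:,2],[5,50,95]),4)
print("table",np.nanmedian(sel(W,100,160,240,265,-.1,.1),0))
print("lid",rect(sel(W,210,256,202,254,.008,.022)))
print("cuff",rect(sel(W,210,256,202,254,.055,.1)),sel(W,210,256,202,254,.055,.1).mean(0))
print("box",rect(sel(W,360,420,178,236,.066,.09)))
print("sbox",rect(sel(W,300,336,136,170,.04,.07)))
print("bar",rect(sel(W,290,318,188,240,.12,.15)), rect(sel(W,285,322,165,255,.12,.2)))
for n,c in dict(a=(278,195),b=(281,232),c=(328,200)).items():
    s=sel(W,c[0]-13,c[0]+13,c[1]-13,c[1]+13,.07,.09);print(n,rect(s))
S=np.load("side.npz"); W=S["W"]
print("S table",np.nanmedian(sel(W,100,160,285,320,-.1,.1),0))
print("S lid",rect(sel(W,218,292,272,315,.008,.022)))
print("S cuff",rect(sel(W,240,272,265,302,.055,.1)),sel(W,240,272,265,302,.055,.1).mean(0))
print("S box",rect(sel(W,280,336,155,195,.068,.09)))
print("S bar",rect(sel(W,252,312,180,210,.12,.15)))
a=cv2.resize(i[195:262,200:262],None,fx=6,fy=6,interpolation=2);b=cv2.resize(S["i"][265:320,215:295],(585,402),interpolation=2)
cv2.imwrite("pics/crop.png",cv2.cvtColor(np.hstack([a,b])[:,:],cv2.COLOR_RGB2BGR)[:, :]); 
c=cv2.imread("pics/crop.png"); cv2.imwrite("pics/crop.png",cv2.resize(c,(800,int(c.shape[0]*800/c.shape[1]))))
```

```text
table [ 4.08098006e-01  6.28293418e-01 -1.19531796e-04]
lid (array([501.2, 257.1]), array([151.5, 182. ]), 87.8, 847, array([0.0093, 0.0147, 0.0199]))
cuff (array([490.3, 262.2]), array([25.1, 54.3]), 41.9, 112, array([0.0576, 0.068 , 0.0768])) [0.49075521 0.26173131 0.06763799]
box (array([ 575.8, -293. ]), array([128.6,  93. ]), 34.2, 304, array([0.0683, 0.0762, 0.0823]))
sbox (array([768.4, -38.4]), array([64.9, 88.8]), 61.6, 150, array([0.0422, 0.0494, 0.0558]))
bar (array([536.9,   9.9]), array([173.2,  16. ]), 6.2, 248, array([0.1317, 0.1372, 0.1425])) (array([556.2,  19.1]), array([259.2,  54.5]), 0.9, 476, array([0.1299, 0.1386, 0.1506]))
a (array([607.6, 102.8]), array([57.3, 52. ]), 0.8, 69, array([0.0732, 0.0801, 0.0859]))
b (array([482.4,  90.5]), array([55.3, 51.3]), 1.4, 64, array([0.0738, 0.0805, 0.0872]))
c (array([596.1, -71.3]), array([53.7, 57.2]), 47.2, 73, array([0.0718, 0.0796, 0.0855]))
S table [ 7.47798644e-01  3.98992873e-01 -5.74585864e-05]
S lid (array([495.5, 266.2]), array([136. ,  98.2]), 24.9, 1440, array([0.0106, 0.0134, 0.016 ]))
S cuff (array([490., 269.]), array([24.3, 48.7]), 37.4, 189, array([0.057 , 0.0678, 0.0723])) [0.48664838 0.27393112 0.06636066]
S box (array([ 556.5, -223.8]), array([145. , 252.7]), 17.5, 255, array([0.0687, 0.0728, 0.076 ]))
S bar (array([547.3,  16.6]), array([ 32.7, 178.8]), 88.2, 370, array([0.1245, 0.1329, 0.1378]))
```

View pics/crop.png

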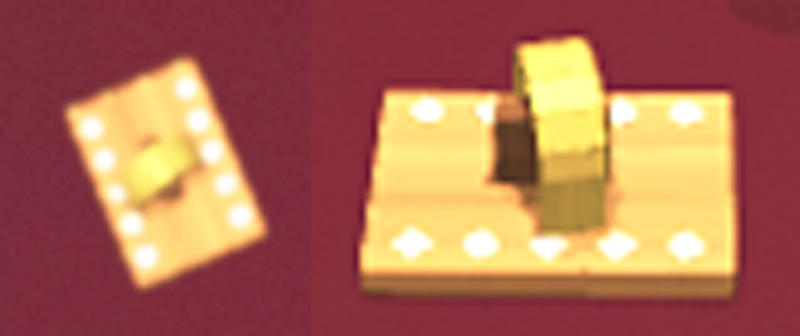

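Confirmed: the wooden lid with the brass cuff across its handle is unique. Next, close looks with the wrist camera over the box, rail and lid.

Run:
```python
from h import *
T=np.array(optics.camera_model("wrist")["tool_from_camera"]); print(np.round(T,3).tolist())
P=dict(box=(.576,-.293,.30,-56),rail=(.54,.01,.36,-84),lid=(.495,.266,.30,-65))
for n,(x,y,z,a) in P.items():
    a=np.radians(a); Q=q(a); c=Rn.from_quat(Q).as_matrix()@T[:3,3]
    pos=[x-c[0]*.8,y-c[1]*.8,z]
    try: r.reach(pos,Q)
    except Exception as e: print(n,e); continue
    r.hold(.2)
    i,d,W=cloud("wrist"); np.savez(f"w_{n}.npz",i=i,d=d,W=W); cv2.imwrite(f"pics/w_{n}.png",cv2.cvtColor(i,cv2.COLOR_RGB2BGR))
    print(n,r.read_state()["time_s"],np.round(r.read_state()["eef_pos"],4))
a=[cv2.resize(cv2.imread(f"pics/w_{n}.png"),(400,300)) for n in P if __import__("os").path.exists(f"pics/w_{n}.png")]
while len(a)<4:a.append(a[0]*0)
cv2.imwrite("pics/mosaic.png",np.vstack([np.hstack(a[:2]),np.hstack(a[2:])]))
```

```text
[[0.0, -0.963, -0.268, 0.067], [1.0, 0.0, -0.0, -0.0], [0.0, -0.268, 0.963, -0.119], [0.0, 0.0, 0.0, 1.0]]
box 2.0 [ 0.5309 -0.3239  0.3   ]
rail 3.5167 [0.4868 0.0036 0.3597]
lid 4.75 [0.4469 0.2422 0.3003]
```

View pics/mosaic.png

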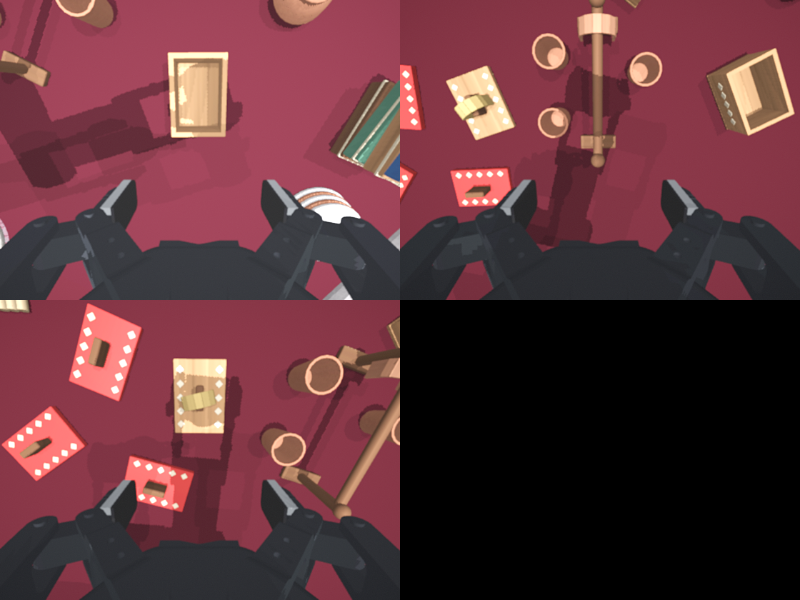

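The wrist views (mosaic tiles) show the box mouth at (198,95), the rail bar at column 197 with the copper cuff at the far end, and the lid at (200,97) with the cuff turned slightly about the handle. Measuring from these.

Run:
```python
from h import *
def sel(W,u0,u1,v0,v1,z0,z1):
    s=W[int(v0*1.4):int(v1*1.4),int(u0*1.4):int(u1*1.4)].reshape(-1,3); return s[(s[:,2]>z0)&(s[:,2]<z1)]
def rect(s): 
    r_=cv2.minAreaRect((s[:,:2]*1000).astype(np.float32)); return np.round(r_[0],1),np.round(r_[1],1),round(r_[2],1),len(s),np.round(np.percentile(s[:,2],[5,50,95]),4)
L=lambda n:np.load(f"w_{n}.npz")["W"]
W=L("box"); print("box",rect(sel(W,160,236,45,145,.069,.082)))
W=L("rail"); s=sel(W,585,612,45,135,.125,.15) if 0 else sel(W,185,212,45,135,.125,.15); print("bar",rect(s))
print("bar hi",rect(s[s[:,2]>np.percentile(s[:,2],90)]))
s=sel(W,170,225,0,45,.13,.2);print("copper",rect(s))
s=sel(W,180,212,145,170,.135,.2);print("nearpost",rect(s),s.mean(0))
s=sel(W,185,212,0,14,.145,.2);print("farpost",rect(s),s.mean(0))
for n,u,v in (("a",150,50),("b",153,122),("c",245,70)): print(n,rect(sel(W,u-25,u+25,v-22,v+22,.07,.09)))
W=L("lid"); print("lid",rect(sel(W,168,232,50,140,.009,.019)))
s=sel(W,172,228,70,120,.055,.09); print("cuff",rect(s),s.mean(0))
t=s[s[:,2]>.066]; print("cufftop",rect(t),t.mean(0))
s=sel(W,172,228,70,120,.04,.054); print("handle",rect(s))
# handle edges
i=np.load("w_lid.npz")["i"]; cv2.imwrite("pics/lidc.png",cv2.cvtColor(cv2.resize(i[70:200,230:330],None,fx=4.5,fy=4.5),cv2.COLOR_RGB2BGR))
```

```text
box (array([ 576.4, -291.7]), array([131.3,  90.2]), 34.2, 2564, array([0.0725, 0.0759, 0.0772]))
bar (array([549.1,  12.4]), array([138.6,  15.6]), 6.2, 1780, array([0.1332, 0.1377, 0.1396]))
bar hi (array([549.3,  12. ]), array([136.2,   8. ]), 5.7, 178, array([0.1393, 0.1396, 0.1404]))
copper (array([646.4,  21.3]), array([51.2, 54.2]), 58.0, 1787, array([0.1324, 0.1396, 0.1467]))
nearpost (array([444.9,   0.7]), array([36.8, 21.8]), 6.0, 440, array([0.1367, 0.1471, 0.1529])) [0.44461853 0.00083983 0.14543624]
farpost (array([667.8,  25.2]), array([ 6.5, 20.8]), 4.7, 121, array([0.1454, 0.1478, 0.1505])) [0.66813296 0.02504945 0.14787125]
a (array([608.4, 104.4]), array([55.4, 57.1]), 5.6, 641, array([0.0719, 0.0802, 0.0819]))
b (array([482.5,  91.4]), array([56.7, 56.7]), 7.2, 504, array([0.0718, 0.0804, 0.0822]))
c (array([597. , -69.7]), array([55.5, 57.1]), 5.7, 582, array([0.0719, 0.0802, 0.0819]))
lid (array([495.1, 263. ]), array([137.5,  96.1]), 24.5, 6218, array([0.0136, 0.015 , 0.0164]))
cuff (array([491.4, 263.8]), array([25.2, 54.7]), 37.7, 972, array([0.0585, 0.07  , 0.0736])) [0.49177712 0.26376692 0.0684304 ]
cufftop (array([491.8, 263.4]), array([25.2, 40.8]), 37.5, 725, array([0.0669, 0.0713, 0.0737])) [0.49175356 0.26370201 0.07090093]
handle (array([493.6, 265.3]), array([44.7, 59.1]), 37.3, 210, array([0.0463, 0.0504, 0.0524]))
```

View pics/lidc.png

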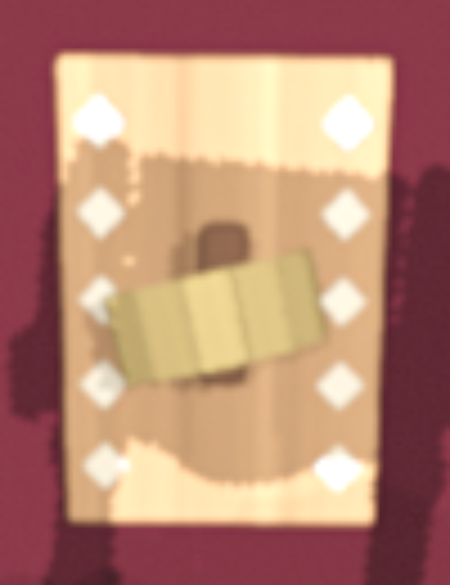

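Run:
```python
from h import *
Q=q(np.radians(37.6-90)); c=[.4916,.2637]
r.reach(c+[.14],Q); r.move_straight(c+[.046],speed=.08,max_force=15)
command_gripper(.045,40); s=r.read_state(); print(s["grip_width"],s["grip_force"],s["eef_pos"])
r.move_straight(c+[.25],speed=.12); s=r.read_state(); print(s["grip_width"],s["grip_force"],s["time_s"])
ya=np.radians(6); mid=np.array([.5565,.0130]); p=list(mid-.020*np.array([np.cos(ya),np.sin(ya)]))
Qr=q(ya-np.pi/2)
r.move_straight(p+[.25],Qr,speed=.2); r.hold(.2)
i,d,W=cloud("wrist"); np.savez("w_held.npz",W=W,i=i); cv2.imwrite("pics/held.png",cv2.cvtColor(i,cv2.COLOR_RGB2BGR))
s=r.read_state(); print(s["grip_width"],s["eef_pos"],s["time_s"])
```

```text
0.05765661464819544 42.51383364200592 [0.49191058 0.26384387 0.04680168]
0.0574063426471938 42.790084294974804 9.0083
0.05729686876990317 [0.53655383 0.01153568 0.25004536] 10.6917
```

View pics/held.png

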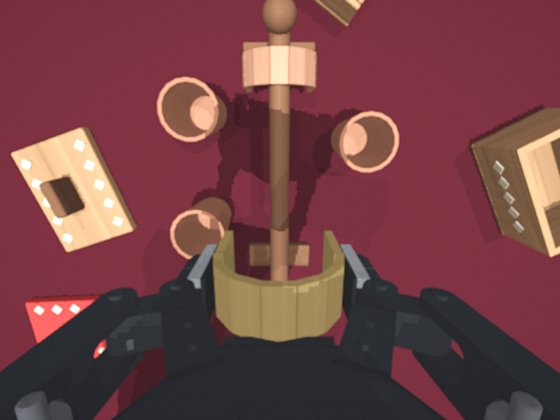

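The cuff is held squarely at (279,290), its legs either side of the bar (column 279). The lid at (72,190) is now free, with its handle visible. Lowering the cuff onto the bar.

Run:
```python
from h import *
p=list(r.read_state()["eef_pos"][:2])
r.move_straight(p+[.135],speed=.08,max_force=12)
print("c",r.move_straight(p+[.112],speed=.03,max_force=3),r.read_state()["eef_pos"])
command_gripper(.085); r.hold(.4)
r.move_straight(p+[.27],speed=.12)
T=np.array(optics.camera_model("wrist")["tool_from_camera"])
Q=q(np.radians(24.5-90)); c=Rn.from_quat(Q).as_matrix()@T[:3,3]*.8
r.move_straight([p[0]-.09,p[1]+.02,.29],speed=.2); r.hold(.1)
i,d,W=cloud("wrist"); a=i; np.savez("w_hung.npz",i=i,W=W)
r.reach([.495-c[0],.263-c[1],.25],Q); r.hold(.2)
i,d,W=cloud("wrist"); np.savez("w_lid2.npz",i=i,W=W)
cv2.imwrite("pics/hung.png",cv2.cvtColor(cv2.resize(np.hstack([a,i]),(800,300)),cv2.COLOR_RGB2BGR))
s=r.read_state(); print(s["time_s"],s["eef_pos"])
S=W.reshape(-1,3)
S=S[(np.hypot(S[:,0]-.495,S[:,1]-.263)<.1)]
for a,b in ((.009,.019),(.043,.056)):
    s=S[(S[:,2]>a)&(S[:,2]<b)]; R_=cv2.minAreaRect((s[:,:2]*1000).astype(np.float32)); print(R_,len(s),np.median(s[:,2]))
```

```text
c True [0.53644988 0.01157007 0.11672335]
16.9917 [0.44664757 0.23954373 0.25040072]
((494.647216796875, 262.95648193359375), (136.5719451904297, 96.04977416992188), 24.545080184936523) 8971 0.01503965361989354
((495.159912109375, 262.9964599609375), (45.14055633544922, 13.042285919189453), 24.195568084716797) 551 0.05062844207224809
```

View pics/hung.png

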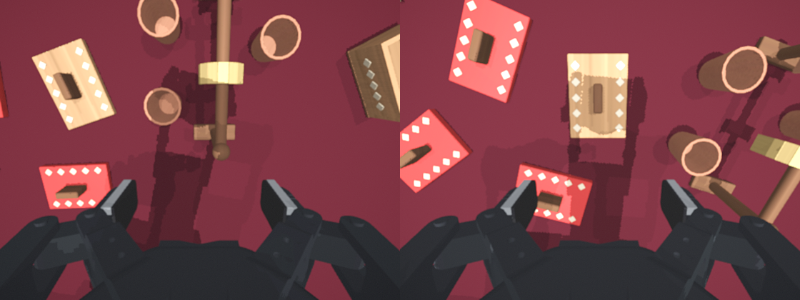

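The cuff hangs on the bar at (220,73), and the lid, centred at (598,96), is free and hasn't moved. Grasping the lid next.

Run:
```python
from h import *
Q=q(np.radians(24.4-90)); c=[.4949,.2630]
r.reach(c+[.13],Q); print(r.move_straight(c+[.045],speed=.07,max_force=10))
command_gripper(.005,90); s=r.read_state(); z0=s["eef_pos"][2]; print(s["grip_width"],s["grip_force"],s["eef_pos"])
r.move_straight(c+[.275],speed=.12)
b=[.5764,-.2917]; Qb=q(np.radians(34.2-90))
r.move_straight(b+[.275],Qb,speed=.15); r.hold(.3)
s=r.read_state(); print(s["grip_width"],s["grip_force"],s["eef_pos"],s["time_s"],z0,s["contact_force"])
r.move_straight(b+[.075+.022+z0],speed=.06); r.hold(.3)
o=[]
for n in ("wrist","side","top"):
    i,d,W=cloud(n); np.savez(f"f_{n}.npz",i=i,W=W,d=d); o.append(i)
cv2.imwrite("pics/fin.png",cv2.cvtColor(np.hstack([cv2.resize(o[0],(400,300)),cv2.resize(o[1][120:270,200:400],(400,300))]),cv2.COLOR_RGB2BGR))
print(r.read_state()["eef_pos"],r.read_state()["time_s"])
```

```text
False
0.012900648534106647 88.67122292518616 [0.49502052 0.26308272 0.04526242]
0.01287994041384156 87.85916447639465 [ 0.57639442 -0.29164932  0.27503419] 25.8583 0.045262423754992245 [ 0.55037885  0.04383147 -2.94958799]
[ 0.57641114 -0.29170371  0.14227492] 28.6667
```

View pics/fin.png

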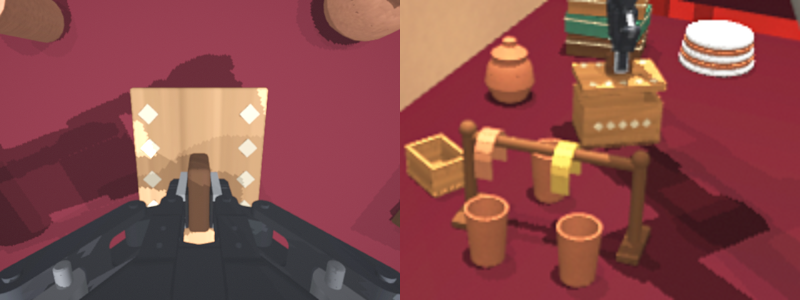

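The lid is held above the box at (618,75), and the cuff still hangs at (565,160). I'll check the lid's level and yaw by fitting a plane to the depth.

```bash
cat > lv.py <<'E'
from h import *
def level(W,zt,rng=.012):
    for n in ("wrist",):
        S=W.reshape(-1,3); S=S[np.isfinite(S[:,2])]
        a=np.radians(34.2); d=S-[.5764,-.2917,0]; u=d[:,0]*np.cos(a)+d[:,1]*np.sin(a); v=-d[:,0]*np.sin(a)+d[:,1]*np.cos(a)
        m=(abs(u)<.09)&(abs(v)<.07)&(abs(S[:,2]-zt)<rng); u,v,z=u[m],v[m],S[m,2]
        A=np.c_[u,v,np.ones_like(u)]; k=np.ones(len(u),bool)
        for _ in range(4): c=np.linalg.lstsq(A[k],z[k],rcond=None)[0]; k=abs(z-A@c)<.003
        print("slope deg x,y",np.degrees(c[:2]),"z0",c[2],k.sum(),"u",u[k].min(),u[k].max(),"v",v[k].min(),v[k].max())
        f=k&(u>.02); print(" v edges by u", [(round(x,2),np.round(np.percentile(v[k&(abs(u-x)<.006)],[1,99]),4)) for x in (.015,.03,.045,.055)])
if __name__=="__main__":
    for n in ("wrist","side"): print(n); level(np.load(f"f_{n}.npz")["W"],.111)
E
python3 lv.py
```

```text
wrist
slope deg x,y [-0.17734588  0.01549677] z0 0.11221713387135535 25331 u -0.0597098717120222 0.06871857582574192 v -0.047990885512111364 0.04841566220142083
 v edges by u [(0.01, array([-0.0464,  0.0468])), (0.03, array([-0.0461,  0.0466])), (0.04, array([-0.0462,  0.0467])), (0.06, array([-0.0463,  0.0467]))]
side
slope deg x,y [-0.12864395 -0.25036013] z0 0.10974484467141021 458 u -0.06559091004953459 0.0708014725999501 v -0.0468453927784946 0.05334426587235162
 v edges by u [(0.01, array([-0.0434,  0.0518])), (0.03, array([-0.0446,  0.0511])), (0.04, array([-0.0391,  0.0529])), (0.06, array([-0.0425,  0.049 ]))]
```

Run:
```python
from h import *
from lv import level
r.move_straight([.5764,-.2917,.133],speed=.03); r.hold(.5)
i,d,W=cloud("wrist"); level(W,.102)
i,d,W=cloud("top"); S=W[188:240,290:318].reshape(-1,3); s=S[(S[:,2]>.138)&(S[:,2]<.16)]; print(np.nanmean(s,0),len(s))
s=r.read_state(); print(s["grip_width"],s["grip_force"],s["eef_pos"],s["contact_force"],s["time_s"])
print(r.finish_job())
```

```text
slope deg x,y [-0.1510213   0.02889357] z0 0.10290078352172197 25333 u -0.060096814953202626 0.06871955782625923 v -0.048058999101976085 0.04838276980290145
 v edges by u [(0.01, array([-0.0464,  0.0468])), (0.03, array([-0.0462,  0.0467])), (0.04, array([-0.0462,  0.0467])), (0.06, array([-0.0462,  0.0467]))]
[0.54075559 0.01047539 0.14127696] 143
0.012664428019794264 87.85198330879211 [ 0.5764054  -0.29171362  0.13302949] [ 0.8643967  -1.35579638 -2.13825801] 29.725
the job is handed in; nothing more can be done
None
```

The job is handed in after about 30 s of robot time: the bracelet hangs on the rail, let go, and the lid is held level (within 0.2°), centred and aligned over the larger box with about 13 mm of air; no verdict came back.

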